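Put the polishing sticks away by grit colour

ROBOT

A 7-joint arm with a two-finger parallel gripper is mounted at the origin on the work surface. World frame = base frame: x ahead of the robot, y to its left, z up, the work surface at z = 0. Lengths are in mm, angles in rad, forces in N, time in s.
With the tool pointing down it reaches from about 375 to 925 mm from the base axis. Payload 3.1 kg.
Tool frame: the origin (TCP) lies midway between the tips of the shut fingers; the grasp point (between the pads) lies bot.grip_depth behind it (bot.grip_depth is the distance from the TCP to the grasp point, in mm); z points along the fingers, y is the line along which they close (so a half turn about z gives the same grasp; the last joint's range is limited). The gripper opens to 85 mm and grips with 20 to 120 N. Pads are 22 mm wide; open, the fingers measure 114 mm over their backs; the gripper's body (76 mm by 85 mm) begins 54 mm behind the grasp point. The pads swing forward as they close: fully open they stand 13 mm farther back than shut.
Start: joints at [-1.446, 0.383, 0.044, 1.598, -0.018, 1.161, -0.05], TCP at [143.601, 633.941, 231.269] pointing down, gripper open.
Joint ranges: [-2.61, 2.61], [-0.41, 2.15], [-1.48, 1.57], [0, 2.5], [-1.57, 4.71], [0.05, 1.97], [-2.85, 2.85]. Speed limits (rad/s): [2.79, 2.79, 3.14, 3.14, 3.14, 3.14, 3.14].

INTERFACE

Orientations are given as [roll, pitch, yaw] about the fixed x, y, z axes, in that order (R = Rz(yaw) Ry(pitch) Rx(roll)).
In Python, from plant import bot gives the robot as it stands. The module is installed in compiled form; this text tells all that it offers.
- The arm moves only by the tool servo_tool, never from a script. Its argument "deltas" is text: rows parted by semicolons, each of 4 numbers parted by spaces: the shift along the tool's x, y, z in cm, then the turn about the tool's z in rad. A call has 1 to 12 rows; each row shifts and turns the commanded pose from where the row before left it, along the tool's axes as they then stand; what a row does not reach is not made up. A row lasts 1/12 s, in which the tool goes at most 41.7 mm and 7.16 degrees, less where a joint would pass 70% of its speed; a pose out of reach is approached as far as the arm can. A call is refused whole if a number of a shift passes 4.17 or a number of a turn 0.125, either way. A call with a gripper value outside its range is refused whole. "claw" is the opening, from 0 (shut) to 1 (fully open), set as the call begins (left out, the last holds). The fingers move at their own pace and stop on an object; the grip force is fixed at half the most. Time passes only in rows, so rows that do not move let the fingers close. It gives the time, the measured TCP pose, the force, the opening and the grip force at its end, in the units of the state.
- bot.get_state(): the state, without advancing time (a new reading comes with each control period).
- bot.capture(name): name is "side" or "top" or "wrist"; returns (picture, depth): 400x640x3 uint8, blue, green, red; 400x640 float32, mm along the optical axis (not along the pixel's ray), 0 where there is no reading.
- bot.camera_info(name): a dict with "intrinsics" (3x3 intrinsics, pixels), "cam_to_world" (4x4, takes a point from camera to world coordinates). Camera axes: x right, y up, looking along -z (the intrinsics and any distortion apply to the point x, -y, -z); pixel columns grow to the right and rows downward; lengths in mm; the calibration is good to about 2 mm. A picture is of the moment at which its call begins: read the wrist's pose just before it. camera_info takes no time and is no camera call; for the wrist camera it gives the pose at the moment of the call.
- bot.close_job(): hands the job in; it is judged then, once.
The state is a dict: "time_s": time; "joint_pos": joint angles; "qvel": joint speeds; "joint_torque": joint torques, N m; "position": TCP position; "tcp_rot": TCP orientation; "wrist_force": force on the tool from outside, world axes, zero at the start; "torque": the same for the moment, N m; "finger_gap": opening from 0.0 (shut) to 1.0 (fully open); "grip_force": force on a finger pad.
Only numpy, scipy, OpenCV 4.12 (cv2) and the standard library are available. Lean on these libraries where they do the work, as an engineer would, in place of code of your own. Each camera call takes 0.05 s, during which the arm holds its last target. There are 200 camera calls.

TASK

Put the green and the yellow polishing stick away by grit colour: stand each one, grey stone end down, in the pot of the same colour as its grip. Lower each stick gently until you feel it rest on the cork pad inside, whose depth differs from pot to pot, before letting go: do not drop it or ram it. Leave the other things on the table where they are.

Things in the scene. Friction and masses are not known exactly. Their poses are not given: they have to be found in the camera images.
- stick_green: polishing stick, a straight square bar 170 mm long and 22 x 22 mm in section, 0.1 to 0.2 kg, lying on the table: the half towards its +x end is grey abrasive stone, the half towards -x is the green grip. Origin: middle of its underside, on the lower face (11 mm from the bar's centre line); x runs along the bar towards the stone end, z is up while it lies
- stick_green_tip (a point): centre of the flat stone end face of the green stick
- stick_green_end (a point): centre of the flat end face of the green grip, 170 mm from the tip
- stick_yellow: polishing stick, a straight square bar 170 mm long and 22 x 22 mm in section, 0.1 to 0.2 kg, lying on the table: the half towards its +x end is grey abrasive stone, the half towards -x is the yellow grip. Origin: middle of its underside, on the lower face (11 mm from the bar's centre line); x runs along the bar towards the stone end, z is up while it lies
- stick_yellow_tip (a point): centre of the flat stone end face of the yellow stick
- stick_yellow_end (a point): centre of the flat end face of the yellow grip, 170 mm from the tip
- pot_green: green square tool pot fixed to the table, open at the top, 66 x 66 mm outside, 100 mm high, walls 6 mm, mouth 54 x 54 mm. Origin: centre of its underside, on the table; z up. Inside lies a firm cork pad whose top is anywhere from 12 to 52 mm above the table, different in each pot and not measured
- pot_yellow: yellow square tool pot fixed to the table, open at the top, 66 x 66 mm outside, 100 mm high, walls 6 mm, mouth 54 x 54 mm. Origin: centre of its underside, on the table; z up. Inside lies a firm cork pad whose top is anywhere from 12 to 52 mm above the table, different in each pot and not measured
- pot_blue: blue square tool pot fixed to the table, open at the top, 66 x 66 mm outside, 100 mm high, walls 6 mm, mouth 54 x 54 mm. Origin: centre of its underside, on the table; z up. Inside lies a firm cork pad whose top is anywhere from 12 to 52 mm above the table, different in each pot and not measured. No stick belongs in it this time
- marble_block: white marble block, 75 x 150 x 60 mm; bystander, to be left alone. Origin: centre of its underside
- mallet: wooden mallet lying on the table, head 50 x 100 x 44 mm, handle 170 mm long; bystander, to be left alone. Origin: centre of its underside (where handle and head meet; x points from the handle to the head)
- figure: dark carved seated figure on a wooden base 80 x 110 mm, 117 mm tall; bystander, to be left alone. Origin: centre of its underside
- oil: amber oil bottle, 52 mm across, 120 mm tall; bystander, to be left alone. Origin: centre of its underside
- dish: white ceramic dish, 100 mm across, 35 mm high; bystander, to be left alone. Origin: centre of its underside
- plain_stick: plain unpainted wooden stick without colour or stone, 150 x 22 x 18 mm; bystander, to be left alone. Origin: centre of its underside
There are look-alikes about, which are no part of the job. Leave any purple or turquoise look-alike of the stick_yellow alone. Leave any blue look-alike of the stick_green alone.

How it is judged:
By the outcome, as a careful person would: the job done as asked, in the order asked, and still so for the second after the job is handed in, with the robot touching nothing.
It also fails if it takes over 69 s, if anything falls off the work surface, if the arm or the gripper's body presses on something with over 40 N, if the wrist force passes 120 N, or if a joint passes its speed limit or range.

## Working session

There is one attempt and no reset: what is moved stays moved. The work goes in short steps, Python scripts to look and compute and a tool call to move; the robot and the scene stay as the last step left them, time stands still between calls to the robot, and variables do not carry over. Pictures are saved under pics/ and viewed, at most 10 in all, crops included, and the job is handed in when it is done.

Besides the shell and the picture viewer there is one more tool, called after "Call:" as name(argument=value, ...) on one line, values as JSON. servo_tool: Moves the arm, as the interface text tells. Its arguments: {"type":"object","properties":{"deltas":{"type":"string"},"claw":{"type":"number"}},"required":["deltas"]}

```bash
mkdir -p pics; python3 - <<'E'
from plant import bot
import cv2,numpy as np
s=bot.get_state();print({k:np.round(v,3) for k,v in s.items()},bot.grip_depth)
for n in("side","top"):
    p,d=bot.capture(n);cv2.imwrite(f"pics/{n}0.png",p);np.save(f"pics/{n}0.npy",d)
    i=bot.camera_info(n);print(n,np.round(i["intrinsics"],1).tolist(),np.round(i["cam_to_world"],3).tolist(),[k for k in i])
E
```

```text
{'time_s': np.float64(0.0), 'joint_pos': array([-1.446,  0.384,  0.044,  1.6  , -0.018,  1.161, -0.05 ]), 'qvel': array([-0.001,  0.   , -0.001,  0.   ,  0.   , -0.001, -0.002]), 'joint_torque': array([ 0.0000e+00, -4.3345e+01,  1.0240e+00, -2.4952e+01,  1.0000e-02,
        1.1000e-02,  0.0000e+00]), 'position': array([143.432, 633.004, 229.862]), 'tcp_rot': array([-3.139,  0.   ,  2.919]), 'wrist_force': array([ 0.01, -0.34, -0.15]), 'torque': array([-0.01 ,  0.02 ,  0.051]), 'grip_force': np.float64(0.0), 'finger_gap': np.float64(1.002)} 18.700000000000003
side [[478.8, 0.0, 320.8], [0.0, 478.8, 204.5], [0.0, 0.0, 1.0]] [[0.893, 0.271, -0.36, 159.608], [-0.45, 0.522, -0.725, -813.453], [-0.008, 0.809, 0.588, 695.954], [0.0, 0.0, 0.0, 1.0]] ['intrinsics', 'cam_to_world']
top [[419.8, 0.0, 320.4], [0.0, 419.8, 198.0], [0.0, 0.0, 1.0]] [[-0.004, 0.999, -0.046, 511.676], [-1.0, -0.004, 0.002, -16.831], [0.002, 0.046, 0.999, 1082.604], [0.0, 0.0, 0.0, 1.0]] ['intrinsics', 'cam_to_world']
```

View pics/top0.png

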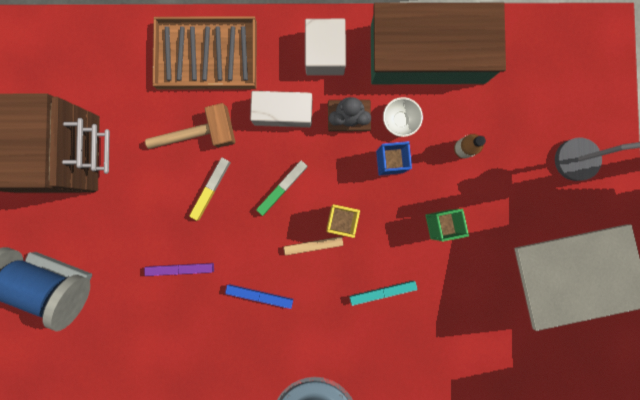

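View pics/side0.png

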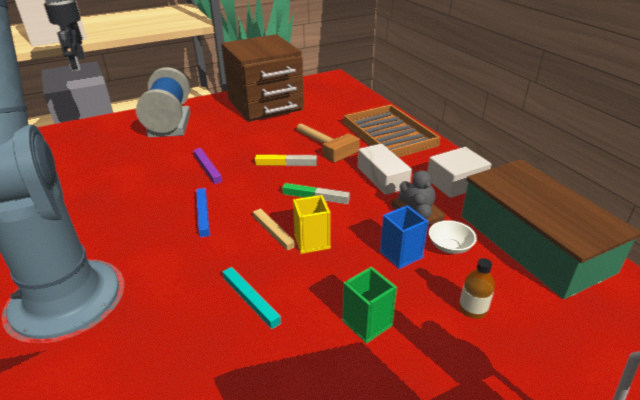

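The top view shows the green stick at about (282,188) with its stone at the upper right, and the yellow stick at (210,190) with its stone at the top. The pots are yellow (343,221), green (448,225) and blue (395,158). The side view agrees. Next I'll measure.

```bash
cat > h.py <<'E'
import numpy as np,cv2
def ray(info,px,z):
    K=info["intrinsics"];M=info["cam_to_world"]
    px=np.atleast_2d(px).astype(float)
    c=np.c_[(px[:,0]-K[0,2])/K[0,0],-(px[:,1]-K[1,2])/K[1,1],-np.ones(len(px))]
    w=c@M[:3,:3].T;o=M[:3,3]
    return o+w*((z-o[2])/w[:,2])[:,None]
def mask(img,name):
    h=cv2.cvtColor(img,cv2.COLOR_BGR2HSV)
    lo,hi={"green":((50,100,40),(75,255,255)),"yellow":((22,150,90),(35,255,255)),"grey":((0,0,110),(180,60,255))}[name]
    return cv2.inRange(h,lo,hi)
def blobs(m,amin=60):
    cs,_=cv2.findContours(m,cv2.RETR_EXTERNAL,cv2.CHAIN_APPROX_NONE)
    return sorted([c for c in cs if cv2.contourArea(c)>amin],key=cv2.contourArea,reverse=True)
E
python3 - <<'E'
from plant import bot
from h import *
for cam in("top","side"):
  p=cv2.imread(f"pics/{cam}0.png");d=np.load(f"pics/{cam}0.npy");i=bot.camera_info(cam)
  for n in("green","yellow","grey"):
    for c in blobs(mask(p,n)):
        r=cv2.minAreaRect(c)
        ctr=r[0]
        if cam=="top" and not(180<ctr[0]<480 and 140<ctr[1]<250) : continue
        if cam=="side" and not(240<ctr[0]<400 and 140<ctr[1]<340) : continue
        b=cv2.boxPoints(r)
        print(cam,n,np.round(ctr),cv2.contourArea(c),"z22 box",ray(i,b,22)[:,:2].round().tolist(),"z100 box",ray(i,b,100)[:,:2].round().tolist() if n!="grey" else "")
E
```

```text
top green [447. 225.] 984.5 z22 box [[517.0, -284.0], [535.0, -378.0], [463.0, -391.0], [445.0, -297.0]] z100 box [[516.0, -265.0], [533.0, -352.0], [467.0, -364.0], [450.0, -277.0]]
top green [270. 200.] 257.0 z22 box [[532.0, 144.0], [593.0, 89.0], [578.0, 73.0], [517.0, 128.0]] z100 box [[531.0, 132.0], [587.0, 81.0], [573.0, 66.0], [517.0, 117.0]]
top yellow [343. 221.] 737.5 z22 box [[476.0, -33.0], [545.0, -48.0], [530.0, -118.0], [461.0, -102.0]] z100 box [[478.0, -32.0], [543.0, -45.0], [529.0, -110.0], [464.0, -96.0]]
top yellow [201. 204.] 288.5 z22 box [[516.0, 313.0], [589.0, 274.0], [577.0, 252.0], [504.0, 291.0]] z100 box [[516.0, 289.0], [584.0, 253.0], [572.0, 232.0], [505.0, 269.0]]
top grey [217. 174.] 291.5 z22 box [[592.0, 273.0], [666.0, 233.0], [653.0, 211.0], [580.0, 250.0]] z100 box 
top grey [293. 175.] 270.0 z22 box [[595.0, 88.0], [658.0, 31.0], [642.0, 14.0], [579.0, 71.0]] z100 box 
side green [369. 303.] 2794.5 z22 box [[439.0, -263.0], [571.0, -200.0], [581.0, -342.0], [461.0, -387.0]] z100 box [[407.0, -327.0], [523.0, -271.0], [532.0, -396.0], [426.0,
[... 167 characters left out ...]
522.0, -50.0]]
side yellow [312. 223.] 1708.0 z22 box [[528.0, 80.0], [607.0, 46.0], [516.0, -141.0], [448.0, -112.0]] z100 box [[485.0, -23.0], [555.0, -53.0], [474.0, -219.0], [415.0, -193.0]]
side yellow [270. 160.] 264.0 z22 box [[515.0, 313.0], [589.0, 274.0], [570.0, 229.0], [498.0, 267.0]] z100 box [[474.0, 182.0], [539.0, 148.0], [522.0, 108.0], [458.0, 142.0]]
side grey [387. 167.] 1093.0 z22 box [[787.0, 207.0], [936.0, 224.0], [825.0, -14.0], [702.0, -19.0]] z100 box 
side grey [331. 195.] 283.5 z22 box [[569.0, 48.0], [594.0, 89.0], [657.0, 31.0], [631.0, -8.0]] z100 box 
side grey [301. 160.] 224.0 z22 box [[592.0, 266.0], [661.0, 230.0], [642.0, 191.0], [575.0, 227.0]] z100 box
```

Call:
servo_tool(deltas="-2.86 -2.33 0 0;-2.86 -2.33 0 0;-2.86 -2.33 0 0;-2.86 -2.33 0 0;-2.86 -2.33 0 0;-2.86 -2.33 0 0;-2.86 -2.33 0 0;-2.86 -2.33 0 0;-2.86 -2.33 0 0;-2.86 -2.33 0 0;-2.86 -2.33 0 0;-2.86 -2.33 0 0", claw=1)

```text
time_s: 1.1
position: [417.0, 283.5, 231.0]
tcp_rot: [-3.141, -0.001, 2.919]
wrist_force: [0.7, 0.2, -0.2]
finger_gap: 1.0
grip_force: 0.0
```

Call:
servo_tool(deltas="-2.86 -2.33 0 0;-2.86 -2.33 0 0;-2.86 -2.33 0 0;-2.86 -2.33 0 0;-2.86 -2.33 0 0;-2.86 -2.33 0 0;0 0 0 0.102;0 0 0 0.102;0 0 0 0.102;0 0 0 0.102;0 0 0 0.104;0 0 0 0")

```text
time_s: 2.1
position: [552.5, 111.1, 230.7]
tcp_rot: [-3.14, -0.001, 2.405]
wrist_force: [0.0, 0.2, -0.8]
finger_gap: 1.001
grip_force: 0.0
```

```bash
cat >> h.py <<'E'
def goto(s,x,y,yaw=None,z=None):
    """needed deltas in tool axes (cm) from the measured pose, turn rad"""
    p=s["position"];w=s["tcp_rot"][2];d=np.array([x,y])-p[:2]
    c,n=np.cos(w),np.sin(w)
    t=0 if yaw is None else -((yaw-w+np.pi/2)%np.pi-np.pi/2)
    return np.round([(d[0]*c+d[1]*n)/10,(d[0]*n-d[1]*c)/10,0 if z is None else (p[2]-z)/10,t],3)
E
python3 - <<'E'
from plant import bot
from h import *
s=bot.get_state();print(s["time_s"],s["position"],s["tcp_rot"],s["joint_pos"].round(2))
p,d=bot.capture("wrist");i=bot.camera_info("wrist");cv2.imwrite("pics/w1.png",p)
m=mask(p,"green");m2=mask(p,"grey")
for n,mm in(("g",m),("grey",m2)):
  for c in blobs(mm,300):
    print(n,ray(i,cv2.boxPoints(cv2.minAreaRect(c)),22)[:,:2].round().tolist())
print(goto(s,552.7,110.5,-0.735,2))
# pot rims from depth, top cam
p=cv2.imread("pics/top0.png");d=np.load("pics/top0.npy");i=bot.camera_info("top")
v,u=np.mgrid[0:400,0:640];K=i["intrinsics"];M=i["cam_to_world"]
P=np.stack([(u-K[0,2])/K[0,0]*d,-(v-K[1,2])/K[1,1]*d,-d],-1)@M[:3,:3].T+M[:3,3]
for n,(x,y) in{"green":(494,-326),"yellow":(503,-71)}.items():
    k=(abs(P[...,2]-100)<6)&(np.hypot(P[...,0]-x,P[...,1]-y)<70)
    r=cv2.minAreaRect(P[k][:,:2].astype(np.float32));print(n,r,k.sum(),P[k][:,2].mean())
    k=(np.hypot(P[...,0]-x,P[...,1]-y)<15);print("pad z",np.percentile(P[k][:,2],[5,50,95]))
E
```

```text
2.1 [552.53742832 111.07667654 230.65913069] [-3.14036087e+00 -5.37193402e-04  2.40508496e+00] [-0.74  0.24  0.55  1.83 -0.14  1.11  0.69]
g [[458.0, -407.0], [452.0, -258.0], [501.0, -265.0], [510.0, -420.0]]
g [[519.0, 133.0], [532.0, 148.0], [595.0, 93.0], [581.0, 77.0]]
grey [[751.0, -7.0], [737.0, 79.0], [843.0, 80.0], [863.0, -12.0]]
grey [[577.0, 254.0], [592.0, 276.0], [668.0, 238.0], [652.0, 214.0]]
grey [[724.0, 111.0], [721.0, 159.0], [862.0, 157.0], [870.0, 104.0]]
grey [[582.0, 76.0], [596.0, 92.0], [659.0, 37.0], [644.0, 20.0]]
grey [[568.0, -157.0], [535.0, -65.0], [554.0, -59.0], [588.0, -151.0]]
grey [[864.0, 239.0], [863.0, 247.0], [999.0, 255.0], [1001.0, 247.0]]
grey [[863.0, 277.0], [863.0, 286.0], [963.0, 282.0], [963.0, 272.0]]
grey [[864.0, 213.0], [864.0, 221.0], [999.0, 215.0], [1000.0, 207.0]]
grey [[736.0, 19.0], [739.0, 98.0], [769.0, 94.0], [768.0, 13.0]]
[-5.1000e-02 -3.2000e-02  2.2866e+01 -2.0000e-03]
green ((493.7810974121094, -326.90460205078125), (66.14704132080078, 67.18389892578125), 11.045523643493652) 271 98.17736412774524
pad z [16.08698199 19.22121934 22.32510852]
yellow ((504.40899658203125, -71.80076599121094), (65.86284637451172, 65.87964630126953), 77.65362548828125) 255 98.3305266683206
pad z [ 7.69397462 10.80054726 14.28302529]
```

View pics/w1.png

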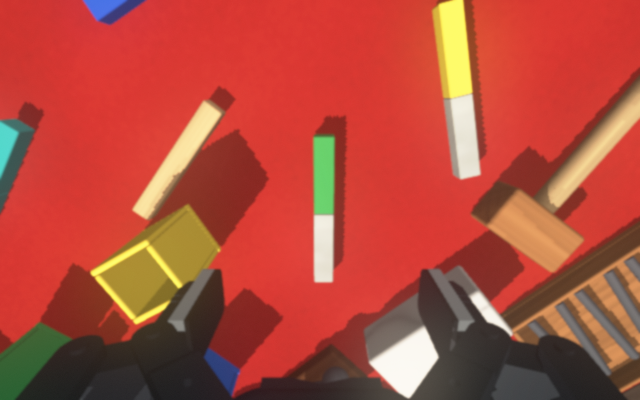

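The wrist view shows the green stick at (323,210), centred between the fingers, with clear room around it. Descending.

Call:
servo_tool(deltas="0.05 0.17 3 0;0 0 3.5 0;0 0 3.5 0;0 0 3.5 0;0 0 3 0;0 0 2 0;0 0 1.5 0;0 0 1 0;0 0 0.8 0;0 0 0.6 0;0 0 0.4 0;0 0 0 0")

```text
time_s: 3.15
position: [553.9, 112.9, 3.2]
tcp_rot: [3.142, -0.0, 2.407]
wrist_force: [0.4, 0.3, -0.3]
finger_gap: 0.995
grip_force: 0.0
```

Call:
servo_tool(deltas="0 0 0 0;0 0 0 0;0 0 0 0;0 0 0 0;0 0 0 0;0 0 0 0;0 0 0 0;0 0 0 0", claw=0.25)

```text
time_s: 3.82
position: [554.1, 113.0, 3.7]
tcp_rot: [3.141, 0.0, 2.407]
wrist_force: [-0.5, -0.2, 4.0]
finger_gap: 0.252
grip_force: 15.2
```

Call:
servo_tool(deltas="0 0 -0.6 0;0 0 -0.8 0;0 0 -1 0;0 0 -1 0;0 0 -1 0;0 0 0 0;0 0 0 0")

```text
time_s: 4.4
position: [554.8, 113.1, 48.6]
tcp_rot: [3.139, 0.001, 2.407]
wrist_force: [0.3, -0.1, -2.1]
finger_gap: 0.248
grip_force: 14.9
```

```bash
python3 - <<'E'
from plant import bot
import cv2
s=bot.get_state();print(s["position"],s["wrist_force"],s["torque"],s["grip_force"],s["finger_gap"])
p,d=bot.capture("side");cv2.imwrite("pics/s2.png",p[80:260,200:440])
E
```

```text
[554.76936581 113.10899633  48.55210692] [ 0.34891055 -0.12009003 -2.1333034 ] [ 0.04813887  0.09867645 -0.02921773] 14.861397296190262 0.24822641565710807
```

View pics/s2.png

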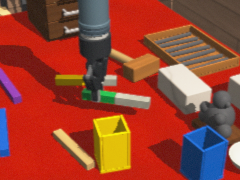

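The stick is held level at (115,98) in the crop by a 15 N grip. I'll loosen gently so it can swing.

Call:
servo_tool(deltas="0 0 0 0;0 0 0 0;0 0 0 0", claw=0.255)

```text
time_s: 4.7
position: [553.4, 112.6, 46.8]
tcp_rot: [-3.141, -0.0, 2.407]
wrist_force: [-0.3, -0.3, -0.6]
finger_gap: 0.254
grip_force: 8.3
```

Call:
servo_tool(deltas="0 0 0 0;0 0 0 0;0 0 0 0", claw=0.26)

```text
time_s: 4.95
position: [554.2, 112.8, 47.4]
tcp_rot: [3.141, 0.0, 2.407]
wrist_force: [1.0, -0.0, 0.4]
finger_gap: 0.259
grip_force: 0.0
```

```bash
python3 - <<'E'
from plant import bot
s=bot.get_state();print(s["position"],s["wrist_force"],s["torque"],s["grip_force"],s["finger_gap"])
E
```

```text
[554.17646318 112.78014033  47.41132242] [ 1.02747724 -0.03584986  0.43116127] [0.01518881 0.01204825 0.05479381] 0.0 0.25892273532705723
```

```bash
cat >> h.py <<'E'
def tilt(bot,color,cam="side",save=None):
    """stick in the vertical plane through the TCP: extent (along tool -x, z) of grip and stone, mm"""
    s=bot.get_state();p,d=bot.capture(cam);i=bot.camera_info(cam)
    if save: cv2.imwrite(save,p)
    w=s["tcp_rot"][2];nrm=np.array([np.sin(w),-np.cos(w),0]);ax=-np.array([np.cos(w),np.sin(w),0])
    K=i["intrinsics"];M=i["cam_to_world"];T=s["position"];o=M[:3,3]
    for n in(color,"grey"):
        m=mask(p,n);ys,xs=np.nonzero(m)
        c=np.c_[(xs-K[0,2])/K[0,0],-(ys-K[1,2])/K[1,1],-np.ones(len(xs))]@M[:3,:3].T
        q=o+c*(((T-o)@nrm)/(c@nrm))[:,None]
        dd=d[ys,xs];q3=o+c*dd[:,None]
        k=(np.abs((q3-T)@nrm)<25)&(np.linalg.norm(q3-T,axis=1)<200)
        if k.sum()<20: print(n,"few",k.sum());continue
        r=cv2.minAreaRect(np.c_[(q3[k]-T)@ax,q3[k][:,2]].astype(np.float32))
        print(n,k.sum(),"along,z corners",cv2.boxPoints(r).round().tolist())
    print({k:np.round(s[k],2).tolist() for k in("time_s","position","wrist_force","torque","grip_force","finger_gap")})
E
python3 -c "
from plant import bot
from h import *
tilt(bot,'green')"
```

```text
green 331 along,z corners [[-51.0, 3.0], [33.0, 2.0], [33.0, 25.0], [-51.0, 26.0]]
grey 369 along,z corners [[-59.0, 232.0], [37.0, -26.0], [124.0, 6.0], [28.0, 264.0]]
{'time_s': 4.95, 'position': [554.18, 112.78, 47.41], 'wrist_force': [1.03, -0.04, 0.43], 'torque': [0.02, 0.01, 0.05], 'grip_force': 0.0, 'finger_gap': 0.26}
```

It slipped flat back onto the table. I'll regrip nearer the end and lift with a light grip, about 4 N, so the stone end stays on the table.

Call:
servo_tool(deltas="0 0 0 0;0 0 0 0;0 0 -2 0;0 0 -4 0;0 0 -4 0;0 0 -4 0;0 0 -3 0;0 0 -1 0;0 0 0 0", claw=1)

```text
time_s: 5.75
position: [556.4, 113.2, 231.3]
tcp_rot: [3.134, 0.003, 2.407]
wrist_force: [0.2, -0.4, 0.4]
finger_gap: 1.003
grip_force: 0.0
```

```bash
cat >> h.py <<'E'
def lie(bot,color,near,cam="wrist"):
    s=bot.get_state();i=bot.camera_info(cam);p,d=bot.capture(cam);out={}
    for n in(color,"grey"):
        for c in blobs(mask(p,n),100):
            b=ray(i,cv2.boxPoints(cv2.minAreaRect(c)),22)[:,:2]
            if np.linalg.norm(b.mean(0)-near)<130 and 70<max(np.linalg.norm(b[1]-b[0]),np.linalg.norm(b[2]-b[1]))<105: print(n,b.round(1).tolist())
    print(s["time_s"],s["position"],s["tcp_rot"])
E
python3 -c "
from plant import bot
from h import *
lie(bot,'green',(580,80))"
```

```text
green [[509.0, 141.0], [522.5, 156.0], [584.1, 101.1], [569.5, 85.0]]
grey [[571.9, 84.3], [585.1, 98.8], [647.2, 43.3], [633.1, 27.8]]
5.75 [556.44816659 113.18000363 231.25593657] [3.13417957 0.00327417 2.40657494]
```

Call:
servo_tool(deltas="2.46 -0.1 2 0;0 0 3.5 0;0 0 3.5 0;0 0 3.5 0;0 0 3.5 0;0 0 2.5 0;0 0 1.5 0;0 0 1 0;0 0 0.8 0;0 0 0.6 0;0 0 0.4 0;0 0 0 0")

```text
time_s: 6.8
position: [534.8, 128.5, -1.1]
tcp_rot: [-3.141, -0.0, 2.407]
wrist_force: [-0.8, -0.5, 0.4]
finger_gap: 1.001
grip_force: 0.0
```

Call:
servo_tool(deltas="0 0 0 0;0 0 0 0;0 0 0 0;0 0 0 0;0 0 0 0;0 0 0 0;0 0 0 0;0 0 0 0", claw=0.257)

```text
time_s: 7.47
position: [535.5, 128.6, 0.2]
tcp_rot: [3.141, 0.0, 2.407]
wrist_force: [-1.5, 0.2, 5.4]
finger_gap: 0.257
grip_force: 3.0
```

Call:
servo_tool(deltas="0 0 -0.3 0;0 0 -0.4 0;0 0 -0.5 0;0 0 -0.5 0;0 0 -0.5 0;0 0 -0.5 0;0 0 -0.5 0;0 0 -0.5 0;0 0 0 0")

```text
time_s: 8.22
position: [535.3, 128.8, 37.4]
tcp_rot: [3.14, 0.0, 2.406]
wrist_force: [-1.2, -0.2, -1.3]
finger_gap: 0.259
grip_force: 2.4
```

```bash
python3 -c "
from plant import bot
from h import *
tilt(bot,'green')"
```

```text
green 248 along,z corners [[-26.0, 41.0], [53.0, 21.0], [59.0, 46.0], [-20.0, 65.0]]
grey 444 along,z corners [[-84.0, 207.0], [46.0, -42.0], [147.0, 11.0], [18.0, 260.0]]
{'time_s': 8.22, 'position': [535.31, 128.8, 37.39], 'wrist_force': [-1.17, -0.21, -1.32], 'torque': [-0.13, 0.07, -0.06], 'grip_force': 2.39, 'finger_gap': 0.26}
```

It works: the stick tilts while its tip stays on the table. I'll follow the arc up.

Call:
servo_tool(deltas="-0.3 0 -0.95 0;-0.3 0 -0.95 0;-0.45 0 -0.9 0;-0.45 0 -0.9 0;-0.55 0 -0.83 0;-0.55 0 -0.83 0;-0.67 0 -0.75 0;-0.67 0 -0.75 0;-0.76 0 -0.65 0;-0.76 0 -0.65 0;0 0 0 0")

```text
time_s: 9.18
position: [577.9, 90.1, 119.8]
tcp_rot: [3.139, 0.003, 2.404]
wrist_force: [-0.7, -0.6, 1.5]
finger_gap: 0.256
grip_force: 2.2
```

```bash
python3 -c "
from plant import bot
from h import *
tilt(bot,'green')"
```

```text
green 242 along,z corners [[-27.0, 138.0], [24.0, 70.0], [42.0, 83.0], [-9.0, 152.0]]
grey 429 along,z corners [[-47.0, 301.0], [12.0, -6.0], [90.0, 9.0], [31.0, 316.0]]
{'time_s': 9.18, 'position': [577.86, 90.11, 119.83], 'wrist_force': [-0.65, -0.6, 1.46], 'torque': [0.03, 0.11, -0.02], 'grip_force': 2.17, 'finger_gap': 0.26}
```

Call:
servo_tool(deltas="-0.85 0 -0.55 0;-0.85 0 -0.55 0;-0.9 0 -0.42 0;-0.9 0 -0.42 0;-0.95 0 -0.3 0;-0.95 0 -0.3 0;-0.9 0 -0.15 0;-0.9 0 -0.15 0;0 0 0 0;0 0 0 0")

```text
time_s: 10.07
position: [629.5, 42.8, 146.6]
tcp_rot: [3.141, 0.001, 2.406]
wrist_force: [-0.4, 0.9, 1.3]
finger_gap: 0.262
grip_force: 1.9
```

```bash
python3 -c "
from plant import bot
from h import *
tilt(bot,'green')"
```

```text
green 234 along,z corners [[-24.0, 178.0], [-10.0, 85.0], [12.0, 88.0], [-3.0, 181.0]]
grey 369 along,z corners [[-150.0, 217.0], [27.0, -27.0], [206.0, 102.0], [30.0, 346.0]]
{'time_s': 10.07, 'position': [629.51, 42.84, 146.62], 'wrist_force': [-0.35, 0.94, 1.35], 'torque': [-0.12, 0.03, 0.08], 'grip_force': 1.94, 'finger_gap': 0.26}
```

Call:
servo_tool(deltas="-0.5 0 0.3 0;-0.6 0 0.1 0;-0.6 0 0 0;-0.3 0 0 0;0 0 0 0;0 0 0 0")

```text
time_s: 10.62
position: [644.9, 30.0, 143.8]
tcp_rot: [3.14, 0.002, 2.407]
wrist_force: [-0.8, -0.7, 7.3]
finger_gap: 0.254
grip_force: 5.3
```

```bash
python3 -c "
from plant import bot
from h import *
tilt(bot,'green',save='pics/s3.png')"
```

```text
green 207 along,z corners [[-20.0, 171.0], [-17.0, 86.0], [3.0, 87.0], [-0.0, 171.0]]
grey 398 along,z corners [[-26.0, 7.0], [175.0, -21.0], [222.0, 312.0], [20.0, 340.0]]
{'time_s': 10.62, 'position': [644.89, 30.01, 143.84], 'wrist_force': [-0.83, -0.7, 7.34], 'torque': [-0.31, 0.16, 0.02], 'grip_force': 5.33, 'finger_gap': 0.25}
```

View pics/s3.png

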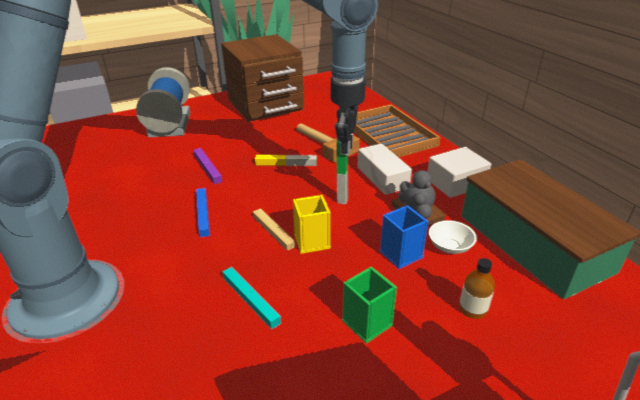

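The green stick stands upright at (342,180), gripped near its top end. While it stands I'll re-seat the grip lower and more central.

Call:
servo_tool(deltas="0 0 0 0;0 0 0 0;0.3 0 0.4 0;0.3 0 0.5 0;0.2 0 0.5 0;0 0 0.5 0;0 0 0 0", claw=0.32)

```text
time_s: 11.25
position: [636.0, 36.1, 121.1]
tcp_rot: [-3.139, -0.003, 2.408]
wrist_force: [-0.6, 0.2, 0.3]
finger_gap: 0.324
grip_force: 0.0
```

Call:
servo_tool(deltas="0 0 0 0;0 0 0 0;0 0 0 0;0 0 0 0;0 0 0 0", claw=0.2)

```text
time_s: 11.67
position: [637.7, 35.5, 123.2]
tcp_rot: [-3.142, -0.0, 2.407]
wrist_force: [-0.7, -0.2, -1.4]
finger_gap: 0.25
grip_force: 59.1
```

```bash
python3 -c "
from plant import bot
from h import *
tilt(bot,'green')
s=bot.get_state();print(s['tcp_rot'])"
```

```text
green 199 along,z corners [[-3.0, 88.0], [16.0, 87.0], [20.0, 187.0], [1.0, 188.0]]
grey 377 along,z corners [[-9.0, 5.0], [188.0, -14.0], [217.0, 301.0], [21.0, 320.0]]
{'time_s': 11.67, 'position': [637.69, 35.46, 123.25], 'wrist_force': [-0.75, -0.24, -1.39], 'torque': [-0.03, 0.05, -0.01], 'grip_force': 59.14, 'finger_gap': 0.25}
[-3.14155699e+00  8.02202170e-07  2.40664082e+00]
```

Call:
servo_tool(deltas="0 0 -1 0;0 0 -2 0;0 0 -2.5 0;0 0 -2.5 0;0 0 -2.5 0;0 0 -2 0;0 0 -0.5 0;0 0 0 0")

```text
time_s: 12.38
position: [639.3, 35.4, 256.3]
tcp_rot: [3.137, 0.003, 2.406]
wrist_force: [0.6, 0.1, -2.1]
finger_gap: 0.25
grip_force: 59.4
```

```bash
cat >> h.py <<'E'
def hang(bot,color,cam="side",save=None):
    """hanging stick: centre line relative to TCP (tool x, tool y) vs height below TCP"""
    s=bot.get_state();p,d=bot.capture(cam);i=bot.camera_info(cam)
    if save: cv2.imwrite(save,p)
    w=s["tcp_rot"][2];X=np.array([np.cos(w),np.sin(w),0]);Y=np.array([np.sin(w),-np.cos(w),0])
    K=i["intrinsics"];M=i["cam_to_world"];T=s["position"];v,u=np.mgrid[0:400,0:640]
    P=np.stack([(u-K[0,2])/K[0,0]*d,-(v-K[1,2])/K[1,1]*d,-d],-1)@M[:3,:3].T+M[:3,3]-T
    for n in(color,"grey"):
        m=(mask(p,n)>0)&(abs(P@X)<60)&(abs(P@Y)<40)&(P[...,2]<-8)&(P[...,2]>-170)&(P[...,2]+T[2]>4)
        q=P[m]
        if len(q)<20: print(n,"few");continue
        z=q[:,2];print(n,len(q),"z",np.percentile(z,[1,99]).round(1))
        for a in np.arange(z.min(),z.max(),25):
            k=(z>=a)&(z<a+25)
            if k.sum()>12: print("  z%4d"%(a+12),"x",np.percentile(q[k]@X,[3,97]).round(1),"y",np.percentile(q[k]@Y,[3,97]).round(1))
    print({k:np.round(s[k],2).tolist() for k in("time_s","position","tcp_rot","wrist_force","torque","grip_force","finger_gap")})
E
python3 -c "
from plant import bot
from h import *
hang(bot,'green',save='pics/s4.png')
cv2.imwrite('pics/s4c.png',cv2.resize(cv2.imread('pics/s4.png')[20:220,240:440],None,fx=2.5,fy=2.5))"
```

```text
green 111 z [-35.2  -8.2]
  z -24 x [-16.8   0.9] y [-15.1   2.7]
grey 320 z [-118.5  -37.4]
  z-109 x [-15.3   4.2] y [-14.   -1.9]
  z -84 x [-15.6   2.2] y [-13.7   3.1]
  z -59 x [-16.3   2.4] y [-15.    7.7]
  z -34 x [-16.3   2.2] y [-14.1   4.8]
{'time_s': 12.38, 'position': [639.32, 35.35, 256.25], 'tcp_rot': [3.14, 0.0, 2.41], 'wrist_force': [0.63, 0.1, -2.09], 'torque': [-0.04, 0.03, -0.07], 'grip_force': 59.38, 'finger_gap': 0.25}
```

View pics/s4c.png

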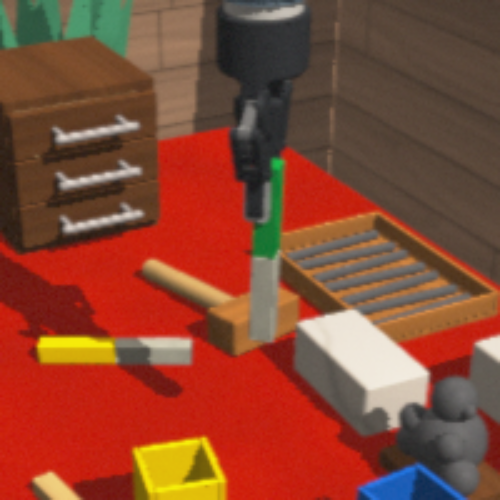

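The stick hangs vertical (crop, tip at about (262,340)), its centre about 6 mm off along the tool's x, with the tip 119 mm below the TCP. Moving over the green pot.

Call:
servo_tool(deltas="-0.6 -1.6 -0.2 0;-1.2 -3.3 0 0;-1.2 -3.3 0 0;-1.2 -3.3 0 0;-1.2 -3.3 0 0;-1.2 -3.3 0 0;-1.2 -3.3 0 0;-1.2 -3.3 0 0;-1.2 -3.3 0 0;-1.2 -3.3 0 0;-1 -2.8 0 0;-0.6 -1.9 0 0")

```text
time_s: 13.43
position: [487.7, -323.1, 253.5]
tcp_rot: [-3.138, -0.003, 2.401]
wrist_force: [0.4, -0.1, -1.8]
finger_gap: 0.251
grip_force: 59.3
```

Call:
servo_tool(deltas="0 0 0 0.105;0 0 0 0.107;0 0 0 0.107;0 0 0 0.107;0 0 0 0.107;0 0 0 0.107;0 0 0 0;0 0 0 0")

```text
time_s: 14.1
position: [491.0, -318.6, 253.6]
tcp_rot: [-3.138, -0.002, 1.769]
wrist_force: [-0.6, -0.2, -1.2]
finger_gap: 0.245
grip_force: 59.3
```

```bash
python3 -c "
from plant import bot
from h import *
hang(bot,'green')
s=bot.get_state();print(goto(s,492.5,-320.5,1.766))"
```

```text
green 1041 z [-169.7   -9.2]
  z-157 x [-40.8  21.5] y [-32.6  30.6]
  z -32 x [-17.8   0.2] y [-12.7   7.8]
  z  -7 x [-18.1  -0.3] y [-12.6   8.6]
grey 364 z [-120.9  -37. ]
  z-125 x [-16.3 -13.9] y [-10.9   6.1]
  z-100 x [-16.4 -13.9] y [-11.3   7.9]
  z -75 x [-16.8 -14.5] y [-11.7   8.4]
  z -50 x [-17.4 -14.9] y [-11.4   9.1]
{'time_s': 14.1, 'position': [491.04, -318.64, 253.64], 'tcp_rot': [-3.14, -0.0, 1.77], 'wrist_force': [-0.58, -0.17, -1.21], 'torque': [0.01, -0.03, 0.0], 'grip_force': 59.26, 'finger_gap': 0.25}
[-0.203  0.068  0.     0.003]
```

Call:
servo_tool(deltas="-0.25 0.05 0.5 0;0 0 1 0;0 0 1.2 0;0 0 1.2 0;0 0 1.2 0;0 0 1 0;0 0 0.7 0;0 0 0.5 0;0 0 0.4 0;0 0 0 0")

```text
time_s: 14.98
position: [493.5, -320.8, 177.4]
tcp_rot: [-3.14, -0.001, 1.767]
wrist_force: [-0.6, 0.3, -1.9]
finger_gap: 0.246
grip_force: 59.3
```

Call:
servo_tool(deltas="0 0 0.3 0;0 0 0.3 0;0 0 0.3 0;0 0 0.3 0;0 0 0.3 0;0 0 0.3 0;0 0 0.3 0;0 0 0 0")

```text
time_s: 15.65
position: [493.4, -320.6, 156.4]
tcp_rot: [-3.14, -0.001, 1.767]
wrist_force: [-0.4, 0.4, -1.7]
finger_gap: 0.246
grip_force: 59.3
```

Tip is at about 37 mm and still free.

Call:
servo_tool(deltas="0 0 0.2 0;0 0 0.2 0;0 0 0.2 0;0 0 0.2 0;0 0 0.2 0;0 0 0 0")

```text
time_s: 16.15
position: [493.5, -320.8, 146.7]
tcp_rot: [-3.141, -0.001, 1.767]
wrist_force: [-0.2, 0.2, -2.4]
finger_gap: 0.25
grip_force: 59.3
```

Call:
servo_tool(deltas="0 0 0.1 0;0 0 0.1 0;0 0 0.1 0;0 0 0.1 0;0 0 0 0")

```text
time_s: 16.57
position: [493.7, -320.9, 143.0]
tcp_rot: [-3.141, -0.0, 1.767]
wrist_force: [0.3, 0.0, -2.3]
finger_gap: 0.247
grip_force: 59.3
```

Call:
servo_tool(deltas="0 0 0.1 0;0 0 0.1 0;0 0 0.1 0;0 0 0 0")

```text
time_s: 16.9
position: [494.2, -321.6, 142.3]
tcp_rot: [3.141, -0.0, 1.767]
wrist_force: [-2.5, 1.3, 7.5]
finger_gap: 0.251
grip_force: 60.6
```

Call:
servo_tool(deltas="0 0 0.1 0;0 0 0.1 0;0 0 0 0")

```text
time_s: 17.15
position: [494.4, -322.0, 142.2]
tcp_rot: [3.14, -0.001, 1.766]
wrist_force: [-4.1, 3.6, 17.7]
finger_gap: 0.252
grip_force: 61.8
```

It has landed on the cork at TCP z about 142. I'll ease the press, then release and retreat.

Call:
servo_tool(deltas="0 0 -0.1 0;0 0 -0.1 0;0 0 -0.05 0;0 0 0 0")

```text
time_s: 17.48
position: [494.2, -321.4, 142.3]
tcp_rot: [3.141, -0.0, 1.767]
wrist_force: [-2.9, 2.1, 6.7]
finger_gap: 0.247
grip_force: 60.3
```

Call:
servo_tool(deltas="0 0 0 0;0 0 0 0", claw=0.27)

```text
time_s: 17.65
position: [494.2, -321.3, 140.9]
tcp_rot: [3.141, 0.001, 1.767]
wrist_force: [0.1, 0.3, 0.6]
finger_gap: 0.266
grip_force: 0.0
```

Call:
servo_tool(deltas="0 0 0 0;0 0 0 0;0 0 0 0;0 0 0 0;0 0 -1 0;0 0 -2 0;0 0 -3 0;0 0 -3 0;0 0 -2 0;0 0 0 0", claw=0.7)

```text
time_s: 18.48
position: [496.5, -323.7, 257.0]
tcp_rot: [3.133, 0.006, 1.766]
wrist_force: [0.2, -0.3, 0.8]
finger_gap: 0.7
grip_force: 0.0
```

```bash
python3 -c "
from plant import bot
from h import *
p,d=bot.capture('side');cv2.imwrite('pics/s5.png',p[200:350,280:480])
s=bot.get_state();print(s['time_s'],s['position'])
lie(bot,'yellow',(580,262),cam='top')"
```

```text
18.5333 [ 495.44411342 -322.63409239  254.4533099 ]
yellow [[516.5, 313.5], [589.5, 274.0], [577.3, 251.9], [504.4, 291.5]]
grey [[592.1, 272.8], [665.7, 233.0], [653.2, 210.6], [579.8, 250.5]]
18.5333 [ 495.44411342 -322.63409239  254.4533099 ] [3.13588025 0.00377595 1.76637389]
```

View pics/s5.png

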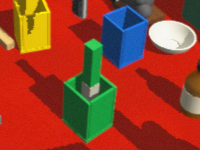

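The green stick stands in the green pot (crop, about (92,70)). Now the yellow one.

Call:
servo_tool(deltas="1.8 0.5 0 0;3.6 1.04 0 0;3.7 1.04 0 0;3.7 1.04 0 0;3.7 1.04 0 0;3.7 1.04 0 0;3.7 1.04 0 0;3.7 1.04 0 0;3.7 1.04 0 0;3.7 1.04 0 0;3.7 1.04 0 0;3.7 1.04 0 0", claw=1)

```text
time_s: 19.58
position: [526.8, 119.8, 249.3]
tcp_rot: [-3.139, 0.0, 1.767]
wrist_force: [0.6, 0.3, 0.6]
finger_gap: 0.997
grip_force: 0.0
```

Call:
servo_tool(deltas="3.7 1.04 0 0;3.7 1.04 0 0;3.6 1.04 0 0;3 0.9 0 0;1.6 0.5 0 0;0 0 0 0;0 0 0 0")

```text
time_s: 20.17
position: [541.4, 279.7, 249.3]
tcp_rot: [-3.139, 0.002, 1.768]
wrist_force: [0.4, -1.0, -0.1]
finger_gap: 0.999
grip_force: 0.0
```

Call:
servo_tool(deltas="0 0 0 -0.11;0 0 0 -0.11;0 0 0 -0.11;0 0 0 -0.11;0 0 0 -0.11;0 0 0 -0.11;0 0 0 -0.11;0 0 0 -0.11;0 0 0 0;0 0 0 0")

```text
time_s: 21.0
position: [542.8, 276.6, 250.6]
tcp_rot: [-3.14, 0.0, 2.64]
wrist_force: [-0.2, 0.4, 0.2]
finger_gap: 1.002
grip_force: 0.0
```

```bash
python3 -c "
from plant import bot
from h import *
lie(bot,'yellow',(580,262))
s=bot.get_state();print(goto(s,544.5,285,-0.496,0))"
```

```text
yellow [[506.9, 299.1], [516.7, 317.0], [590.9, 278.2], [580.4, 259.0]]
grey [[582.5, 257.9], [592.5, 276.1], [666.1, 237.5], [655.5, 218.1]]
21.0 [542.75292255 276.64880623 250.58081753] [-3.14023399e+00  1.31568283e-04  2.63977918e+00]
[ 2.0600e-01  7.6000e-01  2.5061e+01 -5.0000e-03]
```

Call:
servo_tool(deltas="0.3 0.94 2 -0.006;0 0 3.8 0;0 0 3.8 0;0 0 3.8 0;0 0 3.8 0;0 0 3 0;0 0 1.8 0;0 0 1.2 0;0 0 0.8 0;0 0 0.5 0;0 0 0.4 0;0 0 0 0")

```text
time_s: 22.05
position: [544.7, 289.9, 2.3]
tcp_rot: [3.141, 0.001, 2.652]
wrist_force: [-0.1, -0.2, -0.5]
finger_gap: 1.0
grip_force: 0.0
```

Call:
servo_tool(deltas="0 0 0 0;0 0 0 0;0 0 0 0;0 0 0 0;0 0 0 0;0 0 0 0;0 0 0 0;0 0 0 0", claw=0.257)

```text
time_s: 22.72
position: [544.2, 289.7, 2.1]
tcp_rot: [3.141, -0.0, 2.653]
wrist_force: [-1.5, -0.5, 1.5]
finger_gap: 0.258
grip_force: 3.7
```

Call:
servo_tool(deltas="0 0 -0.3 0;0 0 -0.4 0;0 0 -0.5 0;0 0 -0.5 0;0 0 -0.5 0;0 0 -0.5 0;0 0 -0.5 0;0 0 -0.5 0;0 0 0 0")

```text
time_s: 23.47
position: [544.7, 290.1, 40.2]
tcp_rot: [3.14, 0.001, 2.653]
wrist_force: [0.8, -0.3, -1.0]
finger_gap: 0.254
grip_force: 2.0
```

```bash
python3 -c "
from plant import bot
from h import *
tilt(bot,'yellow')"
```

```text
yellow 217 along,z corners [[-36.0, 46.0], [44.0, 23.0], [51.0, 47.0], [-29.0, 70.0]]
grey 319 along,z corners [[-63.0, 178.0], [43.0, -34.0], [134.0, 11.0], [28.0, 224.0]]
{'time_s': 23.47, 'position': [544.72, 290.13, 40.17], 'wrist_force': [0.81, -0.25, -0.97], 'torque': [-0.02, 0.05, -0.05], 'grip_force': 1.99, 'finger_gap': 0.25}
```

Call:
servo_tool(deltas="-0.3 0 -0.9 0;-0.3 0 -0.9 0;-0.43 0 -0.85 0;-0.43 0 -0.85 0;-0.53 0 -0.78 0;-0.53 0 -0.78 0;-0.64 0 -0.7 0;-0.64 0 -0.7 0;-0.72 0 -0.6 0;-0.72 0 -0.6 0;0 0 0 0")

```text
time_s: 24.43
position: [593.2, 263.6, 117.3]
tcp_rot: [3.14, 0.003, 2.65]
wrist_force: [-0.2, -0.9, 0.1]
finger_gap: 0.257
grip_force: 1.6
```

```bash
python3 -c "
from plant import bot
from h import *
tilt(bot,'yellow')"
```

```text
yellow 190 along,z corners [[-32.0, 142.0], [17.0, 72.0], [34.0, 83.0], [-15.0, 154.0]]
grey 282 along,z corners [[-41.0, 290.0], [8.0, -4.0], [78.0, 7.0], [29.0, 302.0]]
{'time_s': 24.43, 'position': [593.21, 263.56, 117.26], 'wrist_force': [-0.21, -0.86, 0.14], 'torque': [-0.01, 0.09, -0.01], 'grip_force': 1.65, 'finger_gap': 0.26}
```

Call:
servo_tool(deltas="-0.85 0 -0.45 0;-0.85 0 -0.45 0;-0.9 0 -0.35 0;-0.9 0 -0.3 0;-0.95 0 -0.2 0;-0.95 0 -0.15 0;-0.9 0 -0.1 0;-0.9 0 0 0;0 0 0 0;0 0 0 0")

```text
time_s: 25.32
position: [655.0, 230.5, 135.7]
tcp_rot: [3.141, 0.001, 2.652]
wrist_force: [-0.5, 0.3, 2.1]
finger_gap: 0.26
grip_force: 2.2
```

```bash
python3 -c "
from plant import bot
from h import *
tilt(bot,'yellow')"
```

```text
yellow 192 along,z corners [[-28.0, 171.0], [-17.0, 82.0], [4.0, 84.0], [-6.0, 173.0]]
grey 306 along,z corners [[-140.0, 234.0], [19.0, -38.0], [187.0, 60.0], [28.0, 332.0]]
{'time_s': 25.32, 'position': [654.95, 230.47, 135.66], 'wrist_force': [-0.49, 0.26, 2.11], 'torque': [-0.11, 0.05, -0.01], 'grip_force': 2.17, 'finger_gap': 0.26}
```

Call:
servo_tool(deltas="-0.5 0 0.1 0;-0.6 0 0.1 0;-0.6 0 0 0;0 0 0 0;0 0 0 0")

```text
time_s: 25.78
position: [669.6, 223.1, 133.9]
tcp_rot: [3.141, 0.001, 2.653]
wrist_force: [-0.3, -0.3, 3.3]
finger_gap: 0.256
grip_force: 4.1
```

```bash
python3 -c "
from plant import bot
from h import *
tilt(bot,'yellow')"
```

```text
yellow 176 along,z corners [[-25.0, 88.0], [-4.0, 87.0], [-2.0, 171.0], [-23.0, 171.0]]
grey 303 along,z corners [[-103.0, 280.0], [-21.0, -1.0], [182.0, 58.0], [100.0, 339.0]]
{'time_s': 25.78, 'position': [669.57, 223.14, 133.94], 'wrist_force': [-0.27, -0.28, 3.33], 'torque': [-0.26, -0.03, 0.01], 'grip_force': 4.14, 'finger_gap': 0.26}
```

Call:
servo_tool(deltas="0 0 0 0;0 0 0 0;0.3 0 0.3 0;0.3 0 0.3 0;0.2 0 0.3 0;0 0 0.2 0;0 0 0 0", claw=0.32)

```text
time_s: 26.42
position: [660.8, 227.3, 121.2]
tcp_rot: [-3.14, -0.002, 2.654]
wrist_force: [0.0, 0.0, -0.3]
finger_gap: 0.317
grip_force: 0.0
```

Call:
servo_tool(deltas="0 0 0 0;0 0 0 0;0 0 0 0;0 0 0 0;0 0 0 0", claw=0.2)

```text
time_s: 26.83
position: [661.7, 226.8, 122.1]
tcp_rot: [-3.141, -0.0, 2.653]
wrist_force: [-0.3, 0.1, -1.7]
finger_gap: 0.25
grip_force: 58.6
```

Call:
servo_tool(deltas="0 0 -1 0;0 0 -2 0;0 0 -2.5 0;0 0 -2.5 0;0 0 -2.5 0;0 0 -2 0;0 0 -0.5 0;0 0 0 0")

```text
time_s: 27.5
position: [663.5, 227.2, 255.7]
tcp_rot: [3.137, 0.004, 2.653]
wrist_force: [0.3, -0.1, -1.5]
finger_gap: 0.25
grip_force: 58.9
```

```bash
python3 -c "
from plant import bot
from h import *
hang(bot,'yellow')
s=bot.get_state();print(goto(s,504.4,-71.8))"
```

```text
yellow 85 z [-36.4  -8.6]
  z -24 x [-5.3 12.4] y [-14.3  -7.2]
grey 209 z [-118.   -37.8]
  z-107 x [-4.2 11.6] y [-14.7  -6.7]
  z -82 x [-4.5 11.2] y [-15.2  -7.5]
  z -57 x [-4.8 10.6] y [-16.   -6.6]
  z -32 x [-5.1 10.2] y [-15.8  -6.9]
{'time_s': 27.5, 'position': [663.54, 227.21, 255.71], 'tcp_rot': [3.14, 0.0, 2.65], 'wrist_force': [0.27, -0.06, -1.52], 'torque': [-0.03, 0.01, -0.02], 'grip_force': 58.89, 'finger_gap': 0.25}
[ -0.099 -33.789   0.      0.   ]
```

Call:
servo_tool(deltas="0 -1.6 -0.2 0;0 -3.3 0 0;0 -3.6 0 0;0 -3.6 0 0;0 -3.6 0 0;0 -3.6 0 0;0 -3.6 0 0;-0.1 -3.6 0 0;-0.1 -3.3 0 0;-0.1 -2.4 0 0;0 -1.6 0 0;0 0 0 0")

```text
time_s: 28.55
position: [502.7, -77.2, 252.8]
tcp_rot: [-3.139, -0.003, 2.646]
wrist_force: [-0.1, -0.1, -1.0]
finger_gap: 0.25
grip_force: 59.0
```

Call:
servo_tool(deltas="0 0 0 -0.09;0 0 0 -0.09;0 0 0 -0.09;0 0 0 0;0 0 0 0")

```text
time_s: 28.97
position: [505.9, -71.2, 253.5]
tcp_rot: [-3.141, -0.001, 2.923]
wrist_force: [-0.5, 0.6, -1.1]
finger_gap: 0.25
grip_force: 59.0
```

```bash
python3 -c "
from plant import bot
from h import *
hang(bot,'yellow')
s=bot.get_state();print(goto(s,507.3,-72.4,2.926))"
```

```text
yellow 683 z [-169.6   -9.8]
  z-157 x [-28.6  34.8] y [-34.3  30. ]
  z -32 x [-5.4 15.8] y [-14.   -7.1]
  z  -7 x [-5.4 15.6] y [-13.9  -8. ]
grey 351 z [-119.   -37.3]
  z-108 x [-3.7 15. ] y [-13.5  -8. ]
  z -83 x [-4.4 14.5] y [-13.5  -8.3]
  z -58 x [-4.7 14. ] y [-13.9  -8.8]
  z -33 x [-5.  15.5] y [-13.6  -8.6]
{'time_s': 28.97, 'position': [505.91, -71.21, 253.53], 'tcp_rot': [-3.14, -0.0, 2.92], 'wrist_force': [-0.5, 0.56, -1.05], 'torque': [0.04, 0.02, -0.02], 'grip_force': 59.01, 'finger_gap': 0.25}
[-0.156 -0.056  0.    -0.003]
```

Call:
servo_tool(deltas="-0.2 -0.05 0.5 0;0 0 1 0;0 0 1.2 0;0 0 1.2 0;0 0 1.2 0;0 0 1 0;0 0 0.7 0;0 0 0.5 0;0 0 0.4 0;0 0 0 0")

```text
time_s: 29.85
position: [507.2, -73.7, 176.6]
tcp_rot: [-3.141, -0.001, 2.923]
wrist_force: [-0.1, -0.3, -1.9]
finger_gap: 0.25
grip_force: 59.1
```

Call:
servo_tool(deltas="0 0 0.3 0;0 0 0.3 0;0 0 0.3 0;0 0 0.3 0;0 0 0.3 0;0 0 0.3 0;0 0 0.3 0;0 0 0 0")

```text
time_s: 30.52
position: [507.1, -73.7, 155.6]
tcp_rot: [-3.141, -0.001, 2.923]
wrist_force: [0.7, 0.6, -1.6]
finger_gap: 0.249
grip_force: 59.1
```

Call:
servo_tool(deltas="0 0 0.2 0;0 0 0.2 0;0 0 0.2 0;0 0 0.2 0;0 0 0.2 0;0 0 0.2 0;0 0 0 0")

```text
time_s: 31.1
position: [507.3, -73.7, 143.9]
tcp_rot: [-3.141, -0.001, 2.923]
wrist_force: [0.1, -0.3, -2.5]
finger_gap: 0.249
grip_force: 59.1
```

Call:
servo_tool(deltas="0 0 0.1 0;0 0 0.1 0;0 0 0.1 0;0 0 0.1 0;0 0 0.1 0;0 0 0 0")

```text
time_s: 31.6
position: [507.5, -73.7, 139.2]
tcp_rot: [-3.141, -0.0, 2.923]
wrist_force: [-0.0, 0.6, -1.8]
finger_gap: 0.25
grip_force: 59.1
```

Call:
servo_tool(deltas="0 0 0.1 0;0 0 0.1 0;0 0 0.1 0;0 0 0 0")

```text
time_s: 31.93
position: [507.5, -73.7, 136.1]
tcp_rot: [-3.141, -0.0, 2.923]
wrist_force: [0.4, -0.9, -2.7]
finger_gap: 0.248
grip_force: 59.1
```

Call:
servo_tool(deltas="0 0 0.1 0;0 0 0.1 0;0 0 0.1 0;0 0 0 0")

```text
time_s: 32.27
position: [508.1, -73.9, 134.2]
tcp_rot: [3.141, 0.0, 2.923]
wrist_force: [-0.7, 0.6, 3.7]
finger_gap: 0.252
grip_force: 59.9
```

It rests on the cork, with about 6 N of contact. Releasing.

Call:
servo_tool(deltas="0 0 -0.03 0;0 0 0 0;0 0 0 0")

```text
time_s: 32.52
position: [508.0, -73.8, 134.2]
tcp_rot: [3.141, 0.0, 2.923]
wrist_force: [-1.1, 0.2, 5.0]
finger_gap: 0.253
grip_force: 59.7
```

Call:
servo_tool(deltas="0 0 0 0;0 0 0 0", claw=0.27)

```text
time_s: 32.68
position: [507.8, -73.7, 133.4]
tcp_rot: [-3.142, 0.0, 2.923]
wrist_force: [0.3, -0.5, -0.2]
finger_gap: 0.271
grip_force: 0.0
```

Call:
servo_tool(deltas="0 0 0 0;0 0 0 0;0 0 0 0;0 0 0 0;0 0 -1 0;0 0 -2 0;0 0 -3 0;0 0 -3 0;0 0 -3 0;0 0 -2 0;0 0 0 0;0 0 0 0", claw=0.7)

```text
time_s: 33.68
position: [508.8, -74.0, 275.9]
tcp_rot: [3.14, 0.004, 2.923]
wrist_force: [-0.8, -0.2, 0.9]
finger_gap: 0.701
grip_force: 0.0
```

```bash
python3 -c "
from plant import bot
from h import *
p,d=bot.capture('side');cv2.imwrite('pics/s6.png',p)
s=bot.get_state();print(s['time_s'],s['position'],s['wrist_force'])"
```

```text
33.7333 [507.63930552 -73.78979324 274.16205021] [ 0.47156034 -0.08018998 -1.14845508]
```

View pics/s6.png

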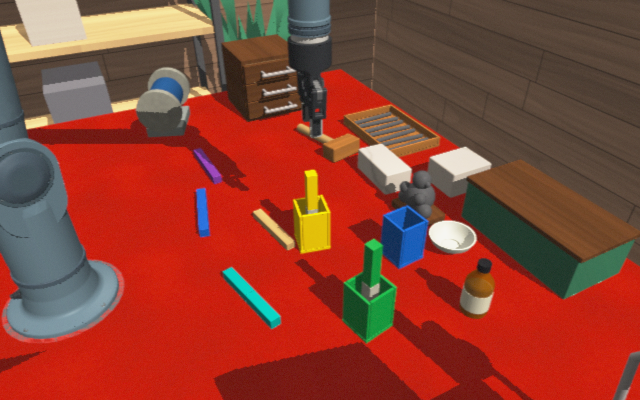

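Both sticks stand in their pots, yellow at (312,190) and green at (373,262). The gripper is clear and the other things are where they were.

```bash
python3 -c "
from plant import bot
print(bot.close_job())"
```

```text
the job is handed in; nothing more can be done
None
```

The green and yellow sticks each stand stone end down in the pot of their own colour, lowered until they rested on the cork, and the job was handed in at about 34 s; on the first try at standing it up, the green stick slipped from the gripper and dropped about 4 cm back onto the table.

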